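Fit the missing bay label on the reagent shelf and keep it pressed home

ROBOT

A 7-joint arm with a two-finger parallel gripper is mounted at the origin on the work surface. World frame = base frame: x ahead of the robot, y to its left, z up, the work surface at z = 0. Lengths are in m, angles in rad, forces in N, time in s.
With the tool pointing down it reaches from about 0.35 to 0.9 m from the base axis. Payload 8.1 kg.
Tool frame: the origin (TCP) lies midway between the tips of the shut fingers; the grasp point (between the pads) lies arm.grip_point_offset behind it (arm.grip_point_offset is the distance from the TCP to the grasp point, in m); y points along the fingers, z is the direction in which the jaws open and shut, and the axes are right-handed (so a half turn about y gives the same grasp; the last joint's range is limited). The gripper opens to 92 mm and grips with 3 to 60 N. Pads are 19 mm wide; open, the fingers measure 130 mm over their backs; the gripper's body (75 mm by 190 mm) begins 47 mm behind the grasp point.
Start: joints at [1.095, 0.434, 0.025, 1.573, -0.012, 1.134, -0.075], TCP at [0.228, -0.582, 0.227] pointing down, gripper open.
Joint ranges: [-2.62, 2.62], [-0.44, 2.09], [-1.27, 1.32], [0.08, 2.57], [-1.32, 4.46], [0.12, 2], [-2.74, 2.74]. Speed limits (rad/s): [2.22, 2.22, 3.01, 3.01, 3.14, 3.14, 3.14].

INTERFACE

Orientations are given as a rotation vector (axis times angle).
In Python, from cell import arm, get_image, camera_info gives the robot as it stands.
- The arm moves only by the tool carry_out, never from a script. Its argument "steps" is one flat list of numbers, 5 for each row, row after row: the opening, from 0 (shut) to 1 (fully open), then the shift along the world's x, y, z in units of 0.1 m (1.0 is 0.1 m), then the turn about the world's z in units of 45 degrees (1.0 is 45 degrees). In form: [hand, dx, dy, dz, spin, hand, dx, dy, dz, spin, ...]. A call has 1 to 12 rows; each row is the pose to reach, as a shift and turn from the pose commanded when the call began; what a row does not reach only later rows make up. A row lasts 1/10 s, in which the tool goes at most 50 mm and 8.59 degrees, less where a joint would pass 70% of its speed; a pose out of reach is approached as far as the arm can. A call with a number of a shift or a turn outside -1 to 1 is refused whole. A call with a gripper value outside its range is refused whole. The fingers move at their own pace and stop on an object; "grip_force" is the grip in N (left out, the last holds). Time passes only in rows, so rows that repeat a pose let the fingers close. It gives the time, the measured TCP pose, the force and the opening at its end, in the units of the state.
- arm.observe(): the state, without advancing time (a new reading comes with each control period).
- get_image(name): name is "scene" or "top"; returns (picture, depth): 384x512x3 uint8, red, green, blue; 384x512 float32, m along the optical axis (not along the pixel's ray), 0 where there is no reading.
- camera_info(name): a dict with "fovy" (degrees; the focal length in pixels is half the picture's height over the tangent of half this angle, whatever the lens; pixels are square), "cx", "cy" (the principal point, pixels), "R" (3x3) and "t" (3): a world point X has camera coordinates R X + t. Camera axes: x right, y down, z forward; pixel columns grow to the right and rows downward; lengths in m; the calibration is good to about 2 mm. A picture is of the moment at which its call begins. camera_info takes no time and is no camera call.
- arm.sign_off(): hands the job in, once; it reports no verdict.
The state is a dict: "clock": time; "joints": joint angles; "dq": joint speeds; "joint_efforts": joint torques, N m; "position": TCP position; "ee_rot": TCP orientation; "force": force on the tool from outside, world axes, zero at the start; "ft_torque": the same for the moment, N m; "width": opening from 0.0 (shut) to 1.0 (fully open).
Only numpy, scipy, OpenCV 4.12 (cv2) and the standard library are available. Lean on these libraries where they do the work, as an engineer would, in place of code of your own. Each camera call takes 0.05 s, during which the arm holds its last target. There are 200 camera calls.

TASK

Two of the three bays of the reagent shelf already have a label holder on the front lip; take the spare holder standing on the bench and fit it to the bay that has none, centred in front of the tube rack that stands there, card facing out, its spring leg behind the lip and its cap fully down on the lip. The adhesive under the cap needs firm pressure to take: press straight down with about 10 N (a firm thumb, never a hard shove) for at least three seconds, and finish with the hand still holding the holder pressed home. Leave the stock on the shelf where it stands.

Things in the scene. Friction and masses are not known exactly. Their poses are not given: they have to be found in the camera images.
- holder: Loose label holder, grey plastic, about 50 g, 60 mm wide (y), 66 mm high, standing upright on its two legs on the bench. Origin: centre of its underside (foot level); z up, -x is its front with the paper card. Upright window plate on top, cap under it, rigid front leg (inner face at x = -6 mm, lowest 6 mm flared 2 mm outwards), spring-steel back leg.
- holder_plate (a point): Centre of the holder's window plate, which is 8 mm thick (x), 60 mm wide (y), 44 mm high; 44 mm above the holder's underside. Axes as holder. Pinch the plate here, front to back. Clear room above; the plate's lower edge is the cap's top, 22 mm below this point.
- holder_seat (a point): Centre of the underside (adhesive) of the holder's cap, 18 mm above the holder's underside, 26 mm below holder_plate. Cap 19 mm deep (x -9 to 10 mm), 4 mm thick. When home it lies on the lip's top, right over the lip's middle plane (front leg against the lip's front face, within about 2 mm).
- holder_card (a point): Centre of the front face of the window plate, the card side, 4 mm in front of holder_plate (local -x). It must face the shelf's front, so the holder's axes end parallel to the shelf's.
- spring_leg (a joint): Opening of the holder's sprung back leg, rad: about 0 at rest, 0.27 on the lip. The leg is 44 mm wide, hangs from the cap's back, slants in to a rounded knee at x = 3 mm, 8 mm above foot level, then flares out to x = 7 mm. Going down on the lip, the knee has to be pushed over its edge 9 to 11 mm above home (some 4 to 10 N); then it slides on with 1 to 3 N; home is a solid stop.
- shelf: Fixed bench-top reagent shelf, white laminate, 448 mm long (y), 180 mm deep (x); place and yaw vary. Origin on the bench under its centre; -x is its front (towards the robot), z up. Deck at z = 110 mm. End panels 150 mm high outside y = +-210 mm; dividers at y = +-65 mm, 35 mm high. Bays centred at y = -130, 0, 130 mm, any of them may be the rack's.
- lip_mid (a point): Middle of the flat top of the shelf's timber front lip, at x = -84 mm, z = 138 mm of the shelf; axes as shelf. The lip is 12 mm thick (x +-6 mm), its top edges rounded 3 mm, runs along y over the whole front, and stands 28 mm above the deck behind it.
- rack: White tube rack with ten capped blood tubes, 56 mm deep (x), 104 mm wide (y), 82 mm high, loose on the deck in the bay without a label. Origin: centre of its underside, 94 mm behind the lip's middle plane; axes parallel to the shelf's. Its y in the shelf's frame is where the holder must be centred.
- bottle: Amber reagent bottle, 64 mm in diameter, 108 mm high, loose on the deck of another bay. Origin: centre of its underside. A fitted label holder, like the loose one but fixed, sits on the lip in front of it, reaching 48 mm above the lip.
- slidebox: Black slide box, 72 x 98 x 48 mm, loose on the deck of the remaining bay. Origin: centre of its underside. A fitted label holder, fixed, sits on the lip in front of it too, reaching 48 mm above the lip.

How it is judged:
By the outcome, as a careful person would: the job done as asked, in the order asked, and still so for the second after the job is handed in, while the arm keeps its last pose, push and grip.
It also fails if it takes over 58 s, if anything falls off the work surface, if the arm or the gripper's body presses on something with over 40 N, if the wrist force passes 120 N, or if a joint passes its speed limit or range.

## Working session

There is one attempt and no reset: what is moved stays moved. The work goes in short steps, Python scripts to look and compute and a tool call to move; the robot and the scene stay as the last step left them, time stands still between calls to the robot, and variables do not carry over. Pictures are saved under pics/ and viewed, about 8 in all and at most 12, crops included, and the job is handed in when it is done.

Besides the shell and the picture viewer there is one more tool, called after "Request:" as name(argument=value, ...), one argument or row to a line, values as JSON. carry_out: Moves the arm, as the interface text tells. Shifts and turns lie within -1 to 1; 1 stands for 0.1 m of shift or 45 degrees of turn. Its arguments: {"type":"object","properties":{"steps":{"type":"array","items":{"type":"number"}},"grip_force":{"type":"number"}},"required":["steps"]}

```bash
mkdir -p pics; ls
python3 - <<'E'
from cell import arm,get_image,camera_info
import cv2,numpy as np
for n in("scene","top"):
    p,d=get_image(n); np.savez(f"pics/{n}0.npz",p=p,d=d); cv2.imwrite(f"pics/{n}0.png",p[...,::-1]); c=camera_info(n); print(n,c["fovy"],c["cx"],c["cy"],np.round(c["R"],3).tolist(),np.round(c["t"],3), (-np.array(c["R"]).T@c["t"]).round(3))
print(arm.observe(),arm.grip_point_offset)
E
```

```text
pics
scene 48.56194450764279 247.86252120572425 190.73650703596073 [[-0.365, 0.931, 0.005], [0.7, 0.278, -0.658], [-0.614, -0.237, -0.753]] [ 0.258 -0.316  1.475] [1.221 0.197 0.901]
top 56.79574481295068 253.5894291933782 190.04289608643035 [[-0.009, -1.0, 0.011], [-0.987, 0.007, -0.158], [0.158, -0.013, -0.987]] [-0.065  0.557  0.974] [ 0.395 -0.057  1.05 ]
{'clock': 0.1, 'joints': array([ 1.09536352,  0.43518022,  0.02496588,  1.57397216, -0.01160224,
        1.13396595, -0.07508816]), 'dq': array([ 0.00019378, -0.00134111,  0.00122489, -0.00277263,  0.00039943,
        0.0003777 , -0.00074894]), 'joint_efforts': array([ 2.72914876e-03, -6.69128752e+01,  9.87849087e-01, -3.15149117e+01,
       -6.05961587e-02,  3.73395346e-02,  4.97660733e-05]), 'position': array([ 0.22746016, -0.58167751,  0.22601975]), 'ee_rot': array([-0.38091664,  2.01924941, -2.01652042]), 'force': array([ 1.01089818,  0.14656263, -0.5356763 ]), 'ft_torque': array([-0.03475788,  0.0373723 , -0.04109636]), 'width': 1.0026906568678142} 0.0188
```

View pics/scene0.png

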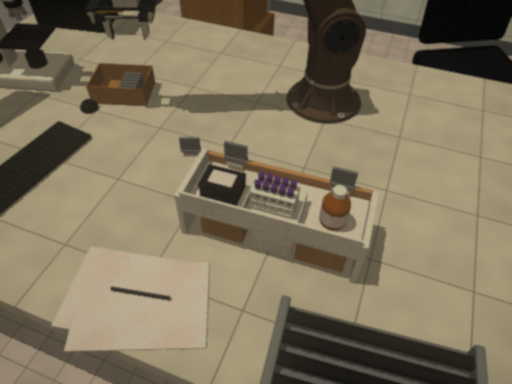

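View pics/top0.png

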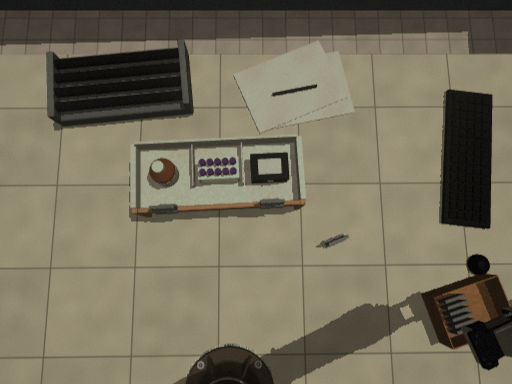

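The scene view shows the loose holder near (190,145). In the top view it is near (333,241), the lip runs (131,211)–(305,203), and the rack with purple caps is in the middle bay at (218,165). Next I'll measure.

```bash
cat > h.py <<'E'
import numpy as np,cv2
from cell import arm,get_image,camera_info
def cloud(n,d):
    c=camera_info(n); f=d.shape[0]/2/np.tan(np.radians(c["fovy"]/2))
    v,u=np.mgrid[:d.shape[0],:d.shape[1]]
    P=np.stack([(u-c["cx"])/f*d,(v-c["cy"])/f*d,d],-1)
    return (P-np.array(c["t"]))@np.array(c["R"])
def ray(n,u,v,z):
    c=camera_info(n); f=192/np.tan(np.radians(c["fovy"]/2)); R=np.array(c["R"])
    o=-R.T@c["t"]; r=R.T@[(u-c["cx"])/f,(v-c["cy"])/f,1]
    return o+r*(z-o[2])/r[2]
def proj(n,X):
    c=camera_info(n); f=192/np.tan(np.radians(c["fovy"]/2)); q=np.array(c["R"])@X+c["t"]
    return q[:2]/q[2]*f+[c["cx"],c["cy"]]
E
python3 - <<'E'
from h import *
for n in("scene","top"):
    z=np.load(f"pics/{n}0.npz"); p,d=z["p"],z["d"]; X=cloud(n,d)
    hsv=cv2.cvtColor(p,cv2.COLOR_RGB2HSV)
    # bench
    m=(abs(X[...,2])<.01)&(d>0); print(n,"bench z",np.median(X[m][:,2]))
    H,S,V=[hsv[...,i].astype(int) for i in range(3)]
    box=(X[...,0]>.3)&(X[...,0]<.8)&(abs(X[...,1])<.4)&(d>0)
    lip=box&(H>4)&(H<20)&(S>90)&(X[...,2]>.125)&(X[...,2]<.15)&(X[...,0]<.56)
    q=X[lip]
    print("lip",len(q),np.median(q[:,2]),np.percentile(q,[0,5,50,95,100],axis=0).round(4).tolist())
    k=np.polyfit(q[:,1],q[:,0],1); r=q[:,0]-np.polyval(k,q[:,1]); k=np.polyfit(q[abs(r)<.01,1],q[abs(r)<.01,0],1); print("fit x=a y+b",k,"resid",r.std())
    pu=box&(H>125)&(H<165)&(S>50)&(X[...,2]>.15); q=X[pu]; print("purple",len(q),np.median(q,0),q.min(0),q.max(0))
    ho=box&(X[...,2]>.02)&(X[...,2]<.08)&(X[...,0]<.48)&(X[...,1]<-.12)&(X[...,1]>-.35); q=X[ho]; v,u=np.nonzero(ho)
    print("holder",len(q),q.mean(0),q.min(0),q.max(0),"px",u.min(),u.max(),v.min(),v.max())
    if len(q)>9:
        t=q[q[:,2]>.045] ; print(len(t),t.mean(0), cv2.minAreaRect((t[:,:2]*1000).astype(np.float32)))
    wh=box&(X[...,2]>.1)
z=np.load("pics/top0.npz")["p"][...,::-1]; s=np.load("pics/scene0.npz")["p"][...,::-1]
a=cv2.resize(z[225:255,305:365],None,fx=8,fy=8); b=cv2.resize(s[130:165,170:230],None,fx=8,fy=8,interpolation=2)
c=cv2.resize(z[125:220,120:310],(480*1,240),interpolation=2)
cv2.imwrite("pics/c1.png",np.vstack([a,b,c]))
E
```

```text
scene bench z 0.0019281092045324725
lip 880 0.13672098875826477 [[0.4871, -0.1895, 0.125], [0.4945, -0.17, 0.126], [0.5051, 0.031, 0.1367], [0.5151, 0.2177, 0.1412], [0.5193, 0.2317, 0.1469]]
fit x=a y+b [-0.04434659  0.50619721] resid 0.003471001976556659
purple 404 [0.60129291 0.0234976  0.19269041] [ 0.57472092 -0.02141709  0.17255802] [0.61888749 0.06657532 0.19745311]
holder 303 [ 0.41578902 -0.30034516  0.04467157] [ 0.39841961 -0.32908288  0.02008753] [ 0.43153584 -0.27233284  0.07218137] px 178 200 137 151
149 [ 0.4149134  -0.300223    0.05885225] ((414.94049072265625, -300.82452392578125), (11.0678129196167, 60.40950393676758), 23.055036544799805)
top bench z 0.00041613663821805284
lip 629 0.13780204359512746 [[0.4838, -0.2019, 0.1253], [0.4866, -0.1871, 0.1299], [0.4986, 0.0211, 0.1378], [0.5108, 0.2322, 0.1409], [0.5162, 0.2445, 0.1479]]
fit x=a y+b [-0.04490302  0.50000749] resid 0.003727242819444638
purple 304 [0.5986361  0.02178235 0.19233029] [ 0.57302757 -0.0225519   0.18566947] [0.61451123 0.06665769 0.19645527]
holder 148 [ 0.41153936 -0.29813961  0.04600809] [ 0.39340259 -0.32869201  0.02000229] [ 0.43006892 -0.27063319  0.0696854 ] px 324 348 234 247
79 [ 0.41097394 -0.30003581  0.06449673] ((410.8534851074219, -301.0685729980469), (7.943008899688721, 60.105525970458984), 21.232418060302734)
```

View pics/c1.png

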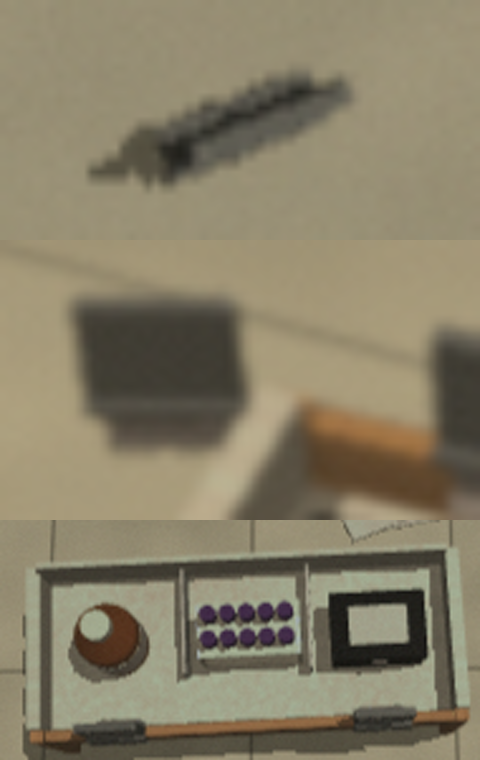

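Run:
```python
from h import *
from scipy.spatial.transform import Rotation as Ro
s=arm.observe(); R=Ro.from_rotvec(s["ee_rot"]).as_matrix(); print(R.round(3)); print("jaw yaw",np.degrees(np.arctan2(R[1,2],R[0,2])))
for n in("top","scene"):
    z=np.load(f"pics/{n}0.npz"); p,d=z["p"],z["d"]; X=cloud(n,d)
    H,S,V=[cv2.cvtColor(p,cv2.COLOR_RGB2HSV)[...,i].astype(int) for i in range(3)]
    m=(H>4)&(H<20)&(S>90)&(X[...,2]>.10)&(X[...,2]<.15)&(X[...,0]<.54)&(X[...,0]>.46)&(abs(X[...,1])<.3)
    for nm,pick in(("lo",-1),("hi",0)):
        E=[]
        for u in range(m.shape[1]):
            r=np.nonzero(m[:,u])[0]
            if len(r)>1: E.append(ray(n,u,r[pick]+(.5 if pick else -.5),.138))
        E=np.array(E); k=np.polyfit(E[:,1],E[:,0],1)
        for _ in range(4):
            r=E[:,0]-np.polyval(k,E[:,1]); g=abs(r)<max(.002,1.0*r.std()); k=np.polyfit(E[g,1],E[g,0],1)
        print(n,nm,len(E),g.sum(),"at y=.022",np.polyval(k,.022).round(4),"yaw",np.degrees(-np.arctan(k[0])).round(2))
    # holder plate top edge line: PCA of upper points
    ho=(X[...,2]>.035)&(X[...,2]<.08)&(X[...,0]>.38)&(X[...,0]<.45)&(X[...,1]<-.26)&(X[...,1]>-.34)&(d>0)
    q=X[ho][:,:2]; c=q.mean(0); w=np.linalg.svd(q-c)[2][0]; print("holder",c,"mid",(q.min(0)+q.max(0))/2,"yaw",np.degrees(np.arctan(-w[0]/w[1])))
    # rack whites: points at z .11-.2 near
    pu=(H>125)&(H<165)&(S>50)&(X[...,2]>.17)&(X[...,2]<.21); q=X[pu]
    print("caps rect",cv2.minAreaRect((q[:,:2]*1000).astype(np.float32)))
    rk=(X[...,2]>.14)&(X[...,2]<.182)&(X[...,0]>.56)&(X[...,0]<.65)&(abs(X[...,1]-.022)<.07)&(d>0)&(S<80); q=X[rk]
    print("rack",len(q),np.percentile(q,[1,50,99],axis=0).round(4).tolist(),cv2.minAreaRect((q[:,:2]*1000).astype(np.float32)))
```

```text
[[-0.931 -0.001  0.364]
 [-0.364  0.001 -0.931]
 [ 0.    -1.    -0.001]]
jaw yaw -68.64118998952209
top lo 128 112 at y=.022 0.4919 yaw 2.61
top hi 128 119 at y=.022 0.5061 yaw 2.43
holder [ 0.41090691 -0.29944664] mid [ 0.411196   -0.30084284] yaw 21.218697712958036
caps rect ((593.6676635742188, 21.637218475341797), (40.373958587646484, 89.34934997558594), 2.2040843963623047)
rack 672 [[0.5642, -0.039, 0.1405], [0.5858, 0.0185, 0.1698], [0.6371, 0.0916, 0.1804]] ((604.8892211914062, 25.371936798095703), (87.877197265625, 132.4166717529297), 0.9225691556930542)
scene lo 132 103 at y=.022 0.5299 yaw 2.63
scene hi 132 117 at y=.022 0.4956 yaw 2.6
holder [ 0.41511873 -0.30059854] mid [ 0.41428529 -0.30070369] yaw 21.872151810247612
caps rect ((597.3856811523438, 22.280773162841797), (42.62583923339844, 87.92259979248047), 2.0681376457214355)
rack 921 [[0.568, -0.0401, 0.1405], [0.6142, 0.0263, 0.1686], [0.6351, 0.0909, 0.1815]] ((604.9992065429688, 25.314353942871094), (86.00940704345703, 132.8974609375), 0.6380886435508728)
```

Request:
carry_out(
  steps=[0.6,0.2,0.2,0,0.18,0.6,0.4,0.4,0,0.36,0.6,0.6,0.6,0,0.54,0.6,0.8,0.8,0,0.72,0.6,1,1,0,0.9,0.6,1,1,0,1,0.6,1,1,0,1],
  grip_force=20,
)

```text
clock: 0.8
position: [0.3281, -0.4813, 0.2265]
ee_rot: [-0.986, 1.505, -1.504]
force: [-0.6, 0.3, 0.3]
width: 0.601
```

Request:
carry_out(
  steps=[0.6,0.17,0.2,0,0.18,0.6,0.34,0.4,0,0.36,0.6,0.51,0.6,0,0.54,0.6,0.68,0.8,0,0.72,0.6,0.855,1,0,0.9,0.6,0.855,1,0,1,0.6,0.855,1,0,1],
)

```text
clock: 1.5
position: [0.4128, -0.3823, 0.2265]
ee_rot: [-1.363, 0.932, -0.931]
force: [-1.3, 0.3, -0.6]
width: 0.597
```

Request:
carry_out(
  steps=[0.6,0,0.3,0,0,0.6,0,0.6,-0.2,0,0.6,0,0.81,-0.5,0,0.6,0,0.81,-0.8,0,0.6,0,0.81,-1,0,0.6,0,0.81,-1,0,0.6,0,0.81,-1,0],
)

```text
clock: 2.2
position: [0.4127, -0.302, 0.127]
ee_rot: [-1.362, 0.934, -0.933]
force: [0.0, -0.2, -0.7]
width: 0.603
```

Run:
```python
from h import *
from scipy.spatial.transform import Rotation as Ro
s=arm.observe(); R=Ro.from_rotvec(s["ee_rot"]).as_matrix(); print(s["clock"],s["position"],s["joints"].round(2),s["force"],np.degrees(np.arctan2(R[1,2],R[0,2])),R[:,1].round(3))
I=[]
for n in("scene","top"):
    p,d=get_image(n); X=s["position"]-[0,0,.08]; u,v=proj(n,X).astype(int); print(n,u,v); I.append(cv2.resize(p[v-40:v+40,u-50:u+50,::-1],(500,400),interpolation=2)[:295])
    I[-1]=cv2.resize(p[v-35:v+25,u-50:u+50,::-1],(500,300),interpolation=2)
cv2.imwrite("pics/n1.png",np.vstack(I))
```

```text
2.2 [ 0.41266187 -0.3020254   0.12698882] [ 0.84  0.4  -0.41  1.94  0.21  0.84  0.69] [ 0.04210862 -0.20399717 -0.69536404] 21.121292971138526 [-0.001  0.    -1.   ]
scene 189 142
top 336 239
```

View pics/n1.png

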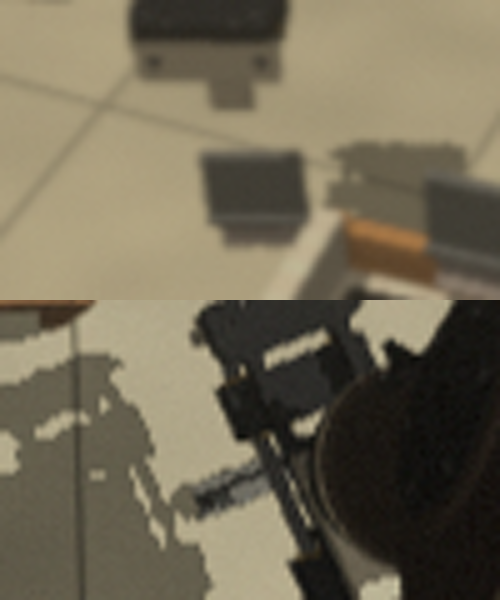

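The scene crop shows the finger above the holder, and the top crop shows the jaw line crossing the plate at right angles, so I'll descend.

Request:
carry_out(
  steps=[0.6,0,0.01,-0.3,0,0.6,0,0.01,-0.6,0,0.6,0,0.01,-0.8,0,0.6,0,0.01,-0.95,0,0.6,0,0.01,-0.97,0,0.6,0,0.01,-0.97,0],
)

```text
clock: 2.9
position: [0.4136, -0.3006, 0.0305]
ee_rot: [-1.363, 0.93, -0.932]
force: [0.3, 0.2, 1.0]
width: 0.599
```

Run:
```python
from h import *
s=arm.observe(); print(s["clock"],s["position"],s["force"])
I=[]
for n in("scene","top"):
    p,d=get_image(n); X=s["position"]+[0,0,.01]; u,v=proj(n,X).astype(int); print(n,u,v); I.append(cv2.resize(p[v-30:v+20,u-40:u+40,::-1],(480,300),interpolation=2))
cv2.imwrite("pics/n2.png",np.vstack(I))
```

```text
2.9 [ 0.41362719 -0.30057994  0.03049003] [0.29045708 0.15890452 0.96142503]
scene 189 144
top 335 239
```

View pics/n2.png

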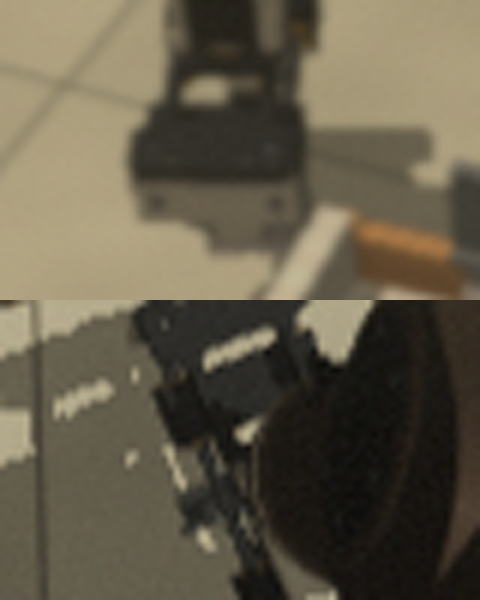

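Request:
carry_out(
  steps=[0.4,0,0,0,0,0.25,0,0,0,0,0.15,0,0,0,0,0.05,0,0,0,0,0.05,0,0,0,0,0.05,0,0,0,0,0.05,0,0,0,0],
  grip_force=10,
)

```text
clock: 3.7
position: [0.4131, -0.3001, 0.0297]
ee_rot: [-1.363, 0.931, -0.93]
force: [-0.4, 0.0, 0.7]
width: 0.088
```

Request:
carry_out(
  steps=[0,0,0,0,0,0,0,0,0,0,0,0,0,0,0,0,0,0,0,0],
  grip_force=40,
)

```text
clock: 4.1
position: [0.4131, -0.3001, 0.0297]
ee_rot: [-1.363, 0.93, -0.93]
force: [0.1, -0.2, 0.3]
width: 0.086
```

The grip closed at 8 mm, the plate's thickness. Next: lift, turn and travel in front of the lip.

Request:
carry_out(
  steps=[0,0,0,0.2,0,0,0,0,0.4,0,0,0,0,0.7,0,0,0,0,1,0,0,0,0.0,1,0,0,0,0.0,1,0],
)

```text
clock: 4.7
position: [0.4133, -0.3004, 0.1301]
ee_rot: [-1.363, 0.93, -0.932]
force: [-0.4, 0.3, -0.8]
width: 0.086
```

Request:
carry_out(
  steps=[0,0,0.1,0.3,-0.1,0,0,0.3,0.6,-0.2,0,0,0.5,1,-0.3,0,0,0.7,1,-0.4,0,0,0.9,1,-0.414,0,0,1,1,-0.414,0,0,1,1,-0.414],
)

```text
clock: 5.4
position: [0.4127, -0.1989, 0.2288]
ee_rot: [-1.233, 1.174, -1.171]
force: [-0.6, -0.2, -0.0]
width: 0.085
```

Request:
carry_out(
  steps=[0,0,0.2,0,0,0,0,0.4,0,0,0,0,0.6,0,0,0,0,0.8,0,0,0,0,1,0,0,0,0,1,0,0],
)

```text
clock: 6.0
position: [0.4131, -0.0987, 0.2292]
ee_rot: [-1.232, 1.173, -1.171]
force: [1.2, 0.1, -0.7]
width: 0.087
```

Request:
carry_out(
  steps=[0,0.1,0.2,0,0,0,0.2,0.4,0,0,0,0.3,0.6,0,0,0,0.4,0.8,0,0,0,0.4,1,0,0,0,0.4,1,0,0,0,0.4,1,0,0],
)

```text
clock: 6.7
position: [0.4532, -0.0015, 0.2292]
ee_rot: [-1.232, 1.175, -1.174]
force: [0.4, 0.1, -0.9]
width: 0.084
```

Run:
```python
from h import *
from scipy.spatial.transform import Rotation as Ro
s=arm.observe(); R=Ro.from_rotvec(s["ee_rot"]).as_matrix(); P=s["position"]; print(s["clock"],P,s["joints"].round(2),s["force"],s["width"],np.degrees(np.arctan2(R[1,2],R[0,2])))
I=[]
for n in("scene","top"):
    p,d=get_image(n); np.savez(f"pics/{n}1.npz",p=p,d=d); u,v=proj(n,P).astype(int); print(n,u,v)
    I.append(cv2.resize(p[v-30:v+45,u-50:u+50,::-1],(400,300),interpolation=2))
cv2.imwrite("pics/n3.png",np.vstack(I))
```

```text
6.7 [ 0.453198   -0.00145025  0.22918213] [ 0.38  0.21 -0.58  1.93  0.13  1.04 -0.21] [ 0.35727054  0.07292737 -0.94615398] 0.08420149814251048 2.7080053002301208
scene 286 128
top 225 221
```

View pics/n3.png

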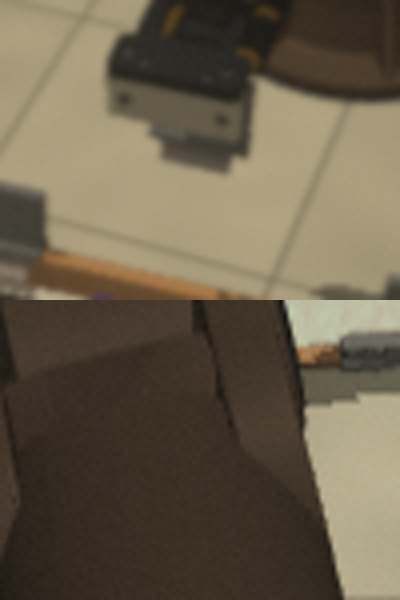

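Run:
```python
from h import *
P=np.array([.4532,-.00145,.2292]); th=np.radians(2.6); ax=np.array([np.cos(th),np.sin(th)]); ay=np.array([-ax[1],ax[0]])
z=np.load("pics/scene1.npz"); X=cloud("scene",z["d"]); d=z["d"]; p=z["p"]
m=(abs(X[...,0]-P[0])<.06)&(abs(X[...,1]-P[1])<.06)&(X[...,2]>.185)&(X[...,2]<.275)&(d>0)
q=X[m]-P; lx=q[:,:2]@ax; ly=q[:,:2]@ay
v,u=np.nonzero(m)
for r in range(v.min(),v.max()+1):
    k=v==r
    if k.sum()>3: print(r,u[k].min(),u[k].max(),"z",q[k,2].mean().round(4),"lx",np.median(lx[k]).round(4),"ly",ly[k].min().round(4),ly[k].max().round(4),"mid",((ly[k].min()+ly[k].max())/2).round(4))
for nm,o in(("foot back L",(.007,.022,-.0297)),("foot back R",(.007,-.022,-.0297)),("cap L",(.01,.03,-.0117)),("cap R",(.01,-.03,-.0117))):
    w=P.copy(); w[:2]+=o[0]*ax+o[1]*ay; w[2]+=o[2]; print(nm,proj("scene",w).round(1))
```

```text
129 273 298 z 0.0007 lx 0.006 ly -0.0309 0.0281 mid -0.0014
130 273 297 z -0.0041 lx 0.0056 ly -0.0296 0.0271 mid -0.0012
131 273 298 z -0.0056 lx 0.0067 ly -0.0291 0.0277 mid -0.0007
132 274 298 z -0.0074 lx 0.0067 ly -0.0316 0.0282 mid -0.0017
133 276 297 z -0.0073 lx 0.009 ly -0.0221 0.028 mid 0.003
134 276 297 z -0.0098 lx 0.0095 ly -0.0219 0.028 mid 0.0031
135 276 297 z -0.0133 lx 0.0095 ly -0.0229 0.0271 mid 0.0021
136 276 297 z -0.0165 lx 0.0093 ly -0.0207 0.0278 mid 0.0036
137 276 297 z -0.0226 lx 0.0073 ly -0.0215 0.0271 mid 0.0028
138 279 293 z -0.0233 lx 0.0088 ly -0.0137 0.0198 mid 0.0031
139 283 292 z -0.0246 lx 0.0094 ly -0.0035 0.0187 mid 0.0076
140 287 292 z -0.0263 lx 0.009 ly 0.0066 0.0188 mid 0.0127
foot back L [293.3 141.3]
foot back R [276.  137.3]
cap L [296.9 137.2]
cap R [272.9 131.8]
```

The scene view shows the holder centred on the TCP within about 1 mm. Next I'll move over the lip and down to 4 mm above contact.

Request:
carry_out(
  steps=[0,0.2,0.1,0,0,0,0.4,0.19,0,0,0,0.478,0.19,0,0,0,0.478,0.19,-0.2,0,0,0.478,0.19,-0.4,0,0,0.478,0.19,-0.53,0,0,0.478,0.19,-0.57,0,0,0.478,0.19,-0.57,0],
)

```text
clock: 7.6
position: [0.5006, 0.0184, 0.1725]
ee_rot: [-1.232, 1.175, -1.174]
force: [0.2, -0.2, -0.3]
width: 0.087
```

Run:
```python
from h import *
from scipy.spatial.transform import Rotation as Ro
s=arm.observe(); R=Ro.from_rotvec(s["ee_rot"]).as_matrix(); P=s["position"]; print(s["clock"],P,s["joints"].round(2),s["force"],s["width"],np.degrees(np.arctan2(R[1,2],R[0,2])))
p,d=get_image("scene"); np.savez("pics/scene2.npz",p=p,d=d); u,v=proj("scene",P).astype(int); print(u,v)
cv2.imwrite("pics/n4.png",cv2.resize(p[v-40:v+50,u-60:u+60,::-1],(720,540),interpolation=2))
th=np.radians(2.6); ax=np.array([np.cos(th),np.sin(th)]); ay=np.array([-ax[1],ax[0]])
for o in((.01,.03,-.0117),(.01,-.03,-.0117),(.01,.03,-.0077),(.007,.022,-.0297),(.007,-.022,-.0297)):
    w=P.copy(); w[:2]+=o[0]*ax+o[1]*ay; w[2]+=o[2]; print(o,((proj("scene",w)-[u-60,v-40])*6).round(0))
```

```text
7.6 [0.50061831 0.01835589 0.17250432] [ 0.3   0.35 -0.56  1.9   0.23  0.95 -0.32] [ 0.18127374 -0.19110461 -0.30780432] 0.08735988814515706 2.694662539534777
286 160
(0.01, 0.03, -0.0117) [425. 295.]
(0.01, -0.03, -0.0117) [282. 260.]
(0.01, 0.03, -0.0077) [426. 288.]
(0.007, 0.022, -0.0297) [404. 316.]
(0.007, -0.022, -0.0297) [300. 291.]
```

View pics/n4.png

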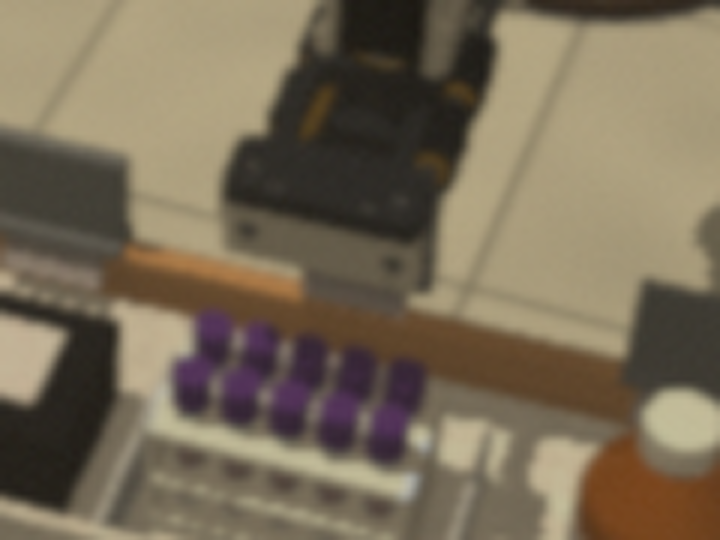

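The leg's seen edges (302–405 px) match the predicted 300–404, and the rack is behind it. I'll descend slowly and watch the forces.

Request:
carry_out(
  steps=[0,0.005,-0.003,-0.02,0,0,0.005,-0.003,-0.04,0,0,0.005,-0.003,-0.06,0,0,0.005,-0.003,-0.08,0,0,0.005,-0.003,-0.1,0,0,0.005,-0.003,-0.1,0],
)

```text
clock: 8.25
position: [0.5013, 0.0186, 0.1624]
ee_rot: [-1.232, 1.174, -1.174]
force: [-0.2, 0.5, -0.7]
width: 0.085
```

Request:
carry_out(
  steps=[0,0,0,-0.01,0,0,0,0,-0.02,0,0,0,0,-0.03,0,0,0,0,-0.03,0],
)

```text
clock: 8.65
position: [0.5011, 0.0187, 0.16]
ee_rot: [-1.232, 1.174, -1.174]
force: [-3.2, 0.1, 5.9]
width: 0.089
```

Request:
carry_out(
  steps=[0,-0.005,-0.005,0,0,0,-0.01,-0.005,0,0,0,-0.01,-0.005,0,0],
)

```text
clock: 8.95
position: [0.5009, 0.0185, 0.16]
ee_rot: [-1.23, 1.173, -1.174]
force: [-0.4, 0.8, 2.2]
width: 0.081
```

Request:
carry_out(
  steps=[0,0,0,-0.01,0,0,0,0,-0.02,0,0,0,0,-0.02,0],
)

```text
clock: 9.25
position: [0.5006, 0.018, 0.1579]
ee_rot: [-1.231, 1.174, -1.175]
force: [1.0, 0.7, 2.4]
width: 0.09
```

Request:
carry_out(
  steps=[0,0,0,-0.01,0,0,0,0,-0.02,0,0,0,0,-0.02,0],
)

```text
clock: 9.55
position: [0.5006, 0.0179, 0.1555]
ee_rot: [-1.231, 1.174, -1.174]
force: [2.1, 0.2, -0.6]
width: 0.086
```

Request:
carry_out(
  steps=[0,0,0,-0.01,0,0,0,0,-0.02,0,0,0,0,-0.02,0],
)

```text
clock: 9.85
position: [0.5006, 0.0181, 0.1536]
ee_rot: [-1.231, 1.174, -1.174]
force: [3.5, -0.1, -0.8]
width: 0.083
```

Request:
carry_out(
  steps=[0,0.005,0,-0.01,0,0,0.005,0,-0.02,0,0,0.005,0,-0.03,0,0,0.005,0,-0.03,0],
)

```text
clock: 10.25
position: [0.5006, 0.0181, 0.1505]
ee_rot: [-1.232, 1.174, -1.174]
force: [1.0, 0.2, -0.0]
width: 0.084
```

Request:
carry_out(
  steps=[0,0,0,-0.01,0,0,0,0,-0.01,0,0,0,0,-0.01,0],
)

```text
clock: 10.55
position: [0.5007, 0.0181, 0.1497]
ee_rot: [-1.232, 1.174, -1.174]
force: [-0.6, -0.2, 3.0]
width: 0.083
```

Request:
carry_out(
  steps=[0,0,0,-0.005,0,0,0,0,-0.01,0,0,0,0,-0.01,0],
)

```text
clock: 10.85
position: [0.5007, 0.0181, 0.1497]
ee_rot: [-1.232, 1.174, -1.175]
force: [-5.6, -1.4, 15.8]
width: 0.083
```

Request:
carry_out(
  steps=[0,0,0,-0.005,0,0,0,0,-0.005,0,0,0,0,-0.005,0],
)

```text
clock: 11.15
position: [0.5007, 0.0181, 0.1497]
ee_rot: [-1.232, 1.174, -1.175]
force: [-8.7, -1.6, 21.6]
width: 0.084
```

Request:
carry_out(
  steps=[0,0,0,0.009,0,0,-0.003,0,0.009,0,0,-0.003,0,0.009,0],
)

```text
clock: 11.45
position: [0.5007, 0.0181, 0.1497]
ee_rot: [-1.231, 1.174, -1.175]
force: [-3.5, -0.1, 9.6]
width: 0.087
```

Request:
carry_out(
  steps=[0,-0.004,0,0,0,0,-0.004,0,0,0,0,-0.004,0,0,0],
)

```text
clock: 11.75
position: [0.5006, 0.0181, 0.1497]
ee_rot: [-1.231, 1.173, -1.175]
force: [-1.9, -0.9, 8.7]
width: 0.089
```

Run:
```python
from h import *
from scipy.spatial.transform import Rotation as Ro
s=arm.observe(); R=Ro.from_rotvec(s["ee_rot"]).as_matrix(); P=s["position"]; print(s["clock"],P,s["force"],s["ft_torque"],s["width"],np.degrees(np.arctan2(R[1,2],R[0,2])),R[:,1].round(4))
p,d=get_image("scene"); u,v=proj("scene",P).astype(int)
cv2.imwrite("pics/n5.png",cv2.resize(p[v-40:v+50,u-60:u+60,::-1],(720,540),interpolation=2))
p,d=get_image("top")
u,v=proj("top",P).astype(int); cv2.imwrite("pics/n5t.png",cv2.resize(p[v-60:v+60,u-90:u+90,::-1],(720,480),interpolation=2))
X=cloud("scene",get_image("scene")[1])
```

```text
11.75 [0.50064991 0.0181037  0.14968311] [-1.87990717 -0.92317181  8.65812866] [-0.02159472  0.21237259 -0.02211421] 0.08859234486952054 2.7193822142893294 [ 1.1e-03 -2.0e-04 -1.0e+00]
```

View pics/n5.png

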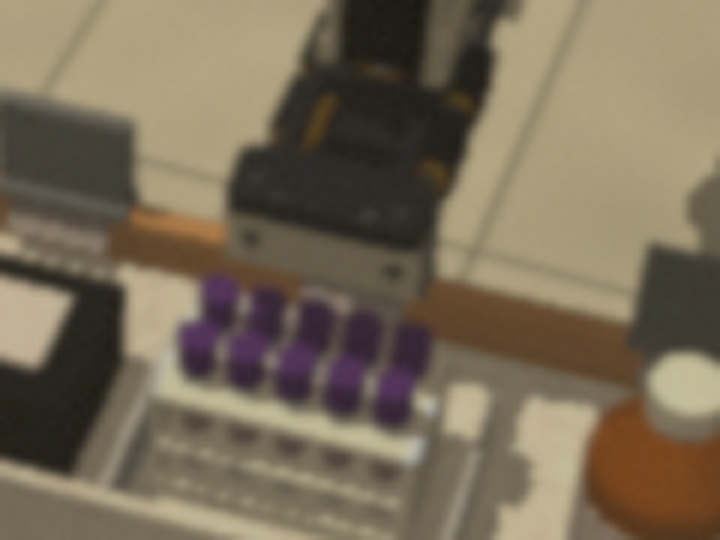

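The spring leg shows against the lip's back face at about (305–405, 295–315), so it is behind the lip. TCP z is 0.1497 m, the predicted home height. I'll trim the force to about 10 N and hold.

Request:
carry_out(
  steps=[0,-0.002,0,-0.001,0,0,-0.002,0,-0.001,0,0,-0.002,0,-0.001,0,0,-0.002,0,-0.001,0],
)

```text
clock: 12.3
position: [0.5006, 0.0181, 0.1497]
ee_rot: [-1.23, 1.173, -1.175]
force: [-0.8, -0.8, 9.7]
width: 0.086
```

Request:
carry_out(
  steps=[0,0,0,0,0,0,0,0,0,0,0,0,0,0,0,0,0,0,0,0,0,0,0,0,0,0,0,0,0,0,0,0,0,0,0,0,0,0,0,0,0,0,0,0,0,0,0,0,0,0,0,0,0,0,0,0,0,0,0,0],
)

```text
clock: 13.5
position: [0.5007, 0.0181, 0.1497]
ee_rot: [-1.23, 1.173, -1.175]
force: [-1.0, -0.5, 9.8]
width: 0.09
```

Request:
carry_out(
  steps=[0,0,0,0,0,0,0,0,0,0,0,0,0,0,0,0,0,0,0,0,0,0,0,0,0,0,0,0,0,0,0,0,0,0,0,0,0,0,0,0,0,0,0,0,0,0,0,0,0,0,0,0,0,0,0,0,0,0,0,0],
)

```text
clock: 14.7
position: [0.5007, 0.0181, 0.1497]
ee_rot: [-1.23, 1.173, -1.175]
force: [-1.4, -0.7, 8.8]
width: 0.084
```

Request:
carry_out(
  steps=[0,0,0,0,0,0,0,0,0,0,0,0,0,0,0,0,0,0,0,0,0,0,0,0,0,0,0,0,0,0,0,0,0,0,0,0,0,0,0,0,0,0,0,0,0,0,0,0,0,0,0,0,0,0,0,0,0,0,0,0],
)

```text
clock: 15.9
position: [0.5007, 0.0181, 0.1497]
ee_rot: [-1.23, 1.173, -1.175]
force: [-1.1, -1.2, 9.7]
width: 0.082
```

Request:
carry_out(
  steps=[0,0,0,0,0,0,0,0,0,0,0,0,0,0,0,0,0,0,0,0,0,0,0,0,0,0,0,0,0,0,0,0,0,0,0,0,0,0,0,0,0,0,0,0,0,0,0,0,0,0],
)

```text
clock: 16.9
position: [0.5007, 0.0181, 0.1497]
ee_rot: [-1.23, 1.173, -1.175]
force: [-1.6, -0.5, 9.4]
width: 0.087
```

Run:
```python
from h import *
s=arm.observe(); print(s["clock"],s["position"],s["force"],s["width"])
for n in("scene","top"):
    p,d=get_image(n); X=cloud(n,d); H,S,V=[cv2.cvtColor(p,cv2.COLOR_RGB2HSV)[...,i].astype(int) for i in range(3)]
    q=X[(H>125)&(H<165)&(S>50)&(X[...,2]>.17)&(X[...,2]<.21)]; print(n,len(q),q.min(0).round(4),q.max(0).round(4),np.median(q,0).round(4))
```

```text
16.9 [0.50067114 0.01809876 0.14970368] [-1.61279365 -0.47744809  9.39524616] 0.08678852801149212
scene 395 [ 0.577  -0.0212  0.1716] [0.6189 0.0666 0.1963] [0.6026 0.0234 0.1923]
top 35 [ 0.5781 -0.0225  0.1887] [ 0.6145 -0.0102  0.1951] [ 0.6061 -0.0176  0.1922]
```

The rack hasn't moved, the press is steady at about 9.4–10 N for 4.6 s, and the hand is still holding. Handing in.

```bash
python3 -c "
from cell import arm
print(arm.sign_off())"
```

```text
the job is handed in; nothing more can be done
None
```

I fitted the spare holder to the lip of the middle bay, in front of the tube rack, and pressed it home. I handed the job in at about 17 s with the hand still gripping and pressing.

**Fit:** The hand stopped solid at z = 0.1497 m, the height I had predicted for the cap resting on the lip. In the last picture the spring leg shows against the lip's back face. The hand's yaw is 2.7° against about 2.55° measured for the shelf. The card faces the shelf's front, judged from the spring leg being on the far side at pick-up.

**Centring:** The hand ended at y = 0.0181 m against a target of 0.0178 m, with the holder centred in the grip within about 1 mm.

**Press:** I held it for about 4.6 s, and the readings stayed between 8.8 and 9.8 N. The sensor's free reading was about -0.5 N, so the real push was roughly 10 N. Sideways force was under 2 N.

**What went less well:**
- While feeling for home I overshot briefly, to about 16 N and then 22 N, for around 0.6 s before backing off to 10 N.
- The two cameras disagreed by 2 to 4 mm in x, so I set the final x position partly by contact force.
- In the last top picture the arm hid most of the rack, so only the scene camera confirmed that the rack had not moved. I did not measure the bottle and slide box again.

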